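# Set the bench magnifier over the gold coin and clamp it

### The job

Swing the bench magnifier round on its post until the lens is centred over the gold coin, and let go: it stays where it is left. Then tighten the red wing nut on top of the post, turning it clockwise as seen from above as far as it goes. Leave the three coin cases lying where they are.

Things in the scene. Friction and masses are not known exactly. Their poses are not given: they have to be found in the camera images.
- stand: fixed magnifier stand on the 3 mm thick desk mat: grey round foot, 150 mm diameter and 18 mm high, with a steel post 24 mm thick at its centre, about 0.24 m high in all with the nut. Origin: centre of the foot's underside, z up. It does not move. Its -x axis is the direction of the arm at joint value 0
- swing (a joint): swing of the magnifier arm about the upright post, rad: 0 when the arm points along the stand's -x axis, growing anticlockwise as seen from above, stops at -1.15 and 1.15. Held by friction of about 0.25 N m (roughly 2 N pushed sideways at the middle of the bar): it can be pushed either way and stays where it is left, whether the nut is tight or loose
- pivot (a point): point on the post axis at the mid-height of the arm (168 mm above the table)
- lens (a point): centre of the magnifier lens, a clear round glass in a black ring 118 mm in outer diameter and 14 mm thick, level, at the end of the arm, 240 mm from the post axis, 168 mm above the table
- bar_mid (a point): point on the centre line of the white straight bar that carries the lens, 130 mm from the post axis. The bar is square, 16 mm wide and 16 mm high, level, its mid-height 168 mm above the table; it is bare from 22 mm (black hub) to 180 mm (ring) from the post axis. This point's own -x axis points along the bar towards the lens
- nut (a joint): turn of the captive clamp nut, rad: about 0 to 0.3 at the start (loose), growing clockwise as seen from above, fully tight against its stop at 1.3. Friction about 0.12 N m, no spring
- wing (a point): centre of the top face of the nut's red wing, on the post axis, 243 mm above the table. The wing is an upright flat bar 90 mm long, 14 mm thick, 34 mm high, above a brass hexagon 44 mm across flats whose top is 34 mm below this point; the point's own y axis runs along the wing's length and its x axis across its thickness. The wing turns with the nut
- gold_coin (a point): centre of the gold-coloured coin, 50 mm in diameter, at the top middle of its black case (loose, 90 x 90 mm, coin 20 mm above the case's underside, cream lining). This is the coin to look at
- gold_case: the loose case of the gold coin; origin: centre of its underside
- silver_case: same black case with a silver-grey coin; origin: centre of its underside
- bronze_case: same black case with a dark brown coin; origin: centre of its underside
- loupe: folded pocket loupe, black round and steel, 85 mm long, 19 mm high, lying beside the stand; origin: centre of the round part's underside
- coin_tube: upright blue coin tube, 42 mm in diameter, 70 mm high, beside the stand; origin: centre of its underside
Things that resemble listed ones, but are neither listed nor needed, are in the scene too. What is shaped like the gold_case but green or turquoise is not meant.

How it is judged:
By the outcome, as a careful person would: the job done as asked, in the order asked, and still so for the second after the job is handed in, with the robot touching nothing.
It also fails if it takes over 51 s, if anything falls off the work surface, if the arm or the gripper's body presses on something with over 40 N, if the wrist force passes 120 N, or if a joint passes its speed limit or range.

### The arm

A 6-joint arm with a two-finger parallel gripper is mounted at the origin on the work surface. World frame = base frame: x ahead of the robot, y to its left, z up, the work surface at z = 0. Lengths are in mm, angles in rad, forces in N, time in s.
With the tool pointing down it reaches from about 275 to 725 mm from the base axis. Payload 15.9 kg.
Tool frame: the origin (TCP) lies at the very end of the fingers, on their centre line; the grasp point (between the pads) lies 19 mm behind it; y points along the fingers, z is the direction in which the jaws open and shut, and the axes are right-handed (so a half turn about y gives the same grasp; the last joint's range is limited). The gripper opens to 85 mm and grips with 20 to 120 N. Pads are 22 mm wide; open, the fingers measure 114 mm over their backs; the gripper's body (76 mm by 85 mm) begins 54 mm behind the grasp point. The pads swing forward as they close: fully open they stand 13 mm farther back than shut.
Start: joints at [1.153, 0.213, -0.034, 1.323, 0, 1.571], TCP at [202.868, 456.979, 209.906] pointing down, gripper open.
Joint ranges: [-2.98, 2.98], [-0.74, 1.72], [-1.14, 1.35], [-2.1, 2.04], [-1.57, 1.44], [-3.14, 3.14]. Speed limits (rad/s): [1.89, 1.89, 2.39, 2.57, 3.14, 3.14].

### API

Orientations are given as a unit quaternion [w, x, y, z].
In Python, from plant import sensors, eyes, arm gives the robot as it stands.
- The arm moves only by the tool arm_command, never from a script. Its argument "motion" is a list that holds one entry, the list of rows, each a list of 7 numbers: the turn, a rotation vector about the tool's x, y, z in rad, then the shift along the tool's x, y, z in m, then the finger opening in m, from 0 to 0.0854. In form: [[[ax, ay, az, dx, dy, dz, hand], ...]]. A call has 1 to 12 rows; each row shifts and turns the commanded pose from where the row before left it, along the tool's axes as they then stand; what a row does not reach is not made up. A row lasts 1/8 s, in which the tool goes at most 62.5 mm and 10.7 degrees, less where a joint would pass 70% of its speed; a pose out of reach is approached as far as the arm can. A call is refused whole if a number of a shift passes 0.0625 or a number of a turn 0.188, either way. A call with a gripper value outside its range is refused whole. The fingers move at their own pace and stop on an object; "grip_force" is the grip in N (left out, the last holds). Time passes only in rows, so rows that do not move let the fingers close. It gives the time, the measured TCP pose, the force and the opening at its end, in the units of the state.
- sensors.observe(): the state, without advancing time (a new reading comes with each control period).
- eyes.get_image(name): name is "side" or "top"; returns the picture (480x640x3 uint8, blue, green, red); there is no depth.
- eyes.get_calibration(name): a dict with "fx", "fy", "cx", "cy" (pixels), "R" (3x3) and "t" (3): a world point X has camera coordinates R X + t. Camera axes: x right, y down, z forward; pixel columns grow to the right and rows downward; lengths in mm; the calibration is good to about 2 mm. A picture is of the moment at which its call begins. get_calibration takes no time and is no camera call.
- arm.sign_off(): hands the job in, once; it reports no verdict.
The state is a dict: "time_s": time; "joints": joint angles; "joint_vel": joint speeds; "tau": joint torques, N m; "eef_pos": TCP position; "orientation": TCP orientation; "wrist_force": force on the tool from outside, world axes, zero at the start; "torque": the same for the moment, N m; "finger_gap": opening from 0.0 (shut) to 1.0 (fully open).
Only numpy, scipy, OpenCV 4.12 (cv2) and the standard library are available. Lean on these libraries where they do the work, as an engineer would, in place of code of your own. Each camera call takes 0.05 s, during which the arm holds its last target. There are 200 camera calls.

## Working session

There is one attempt and no reset: what is moved stays moved. The work goes in short steps, Python scripts to look and compute and a tool call to move; the robot and the scene stay as the last step left them, time stands still between calls to the robot, and variables do not carry over. Pictures are saved under pics/ and viewed, about 8 in all and at most 12, crops included, and the job is handed in when it is done.

Besides the shell and the picture viewer there is one more tool, called in YAML: its name, and indented under it one key for each argument. arm_command: Moves the arm, as the interface text tells. Its arguments: {"type":"object","properties":{"motion":{"type":"array"},"grip_force":{"type":"number"}},"required":["motion"]}

```bash
mkdir -p pics; python3 - <<'E'
from plant import sensors, eyes
import cv2,numpy as np
for n in("top","side"):
    cv2.imwrite(f"pics/{n}0.png",eyes.get_image(n))
    c=eyes.get_calibration(n);print(n,c)
print(sensors.observe())
E
```

```text
top {'fx': 434.8987356626354, 'fy': 434.8987356626354, 'cx': 319.2178997917144, 'cy': 243.70598893553537, 'R': array([[-0.01909588, -0.99930933,  0.03187804],
       [-0.99890333,  0.01770547, -0.04334346],
       [ 0.04274911, -0.03267076, -0.99855152]]), 't': array([ 26.7974403 , 567.62593006, 906.81550447])}
side {'fx': 583.9245287089593, 'fy': 583.9245287089593, 'cx': 307.3050161876447, 'cy': 244.37678330956797, 'R': array([[-0.97398586, -0.22616583, -0.01416226],
       [-0.16536763,  0.7521059 , -0.63795788],
       [ 0.15493579, -0.61901997, -0.76994102]]), 't': array([ 570.53481039,  175.51257183, 1092.98259368])}
{'time_s': 0.1, 'joints': array([ 1.15301610e+00,  2.13299901e-01, -3.49836030e-02,  1.32353487e+00,
       -2.09079509e-05,  1.57078317e+00]), 'joint_vel': array([ 0.00173714, -0.00051994,  0.00082886,  0.00109342,  0.00062387,
       -0.00109341]), 'tau': array([ 5.83593828e-05, -6.87249827e+01,  4.87804234e+01,  1.22814614e-02,
        7.66901167e-05,  3.30526134e-06]), 'eef_pos': array([202.73407759, 456.68069246, 209.47425503]), 'orientation': array([-0.69138132,  0.69209137, -0.14669888,  0.14656347]), 'wrist_force': array([-0.38341118, -0.42099699, -0.22971834]), 'torque': array([ 0.05105157, -0.02843025,  0.06918922]), 'finger_gap': 0.998474577578927}
```

View pics/top0.png

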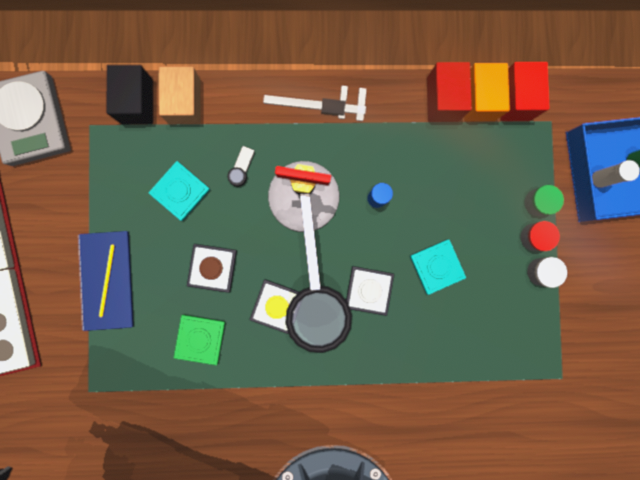

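View pics/side0.png

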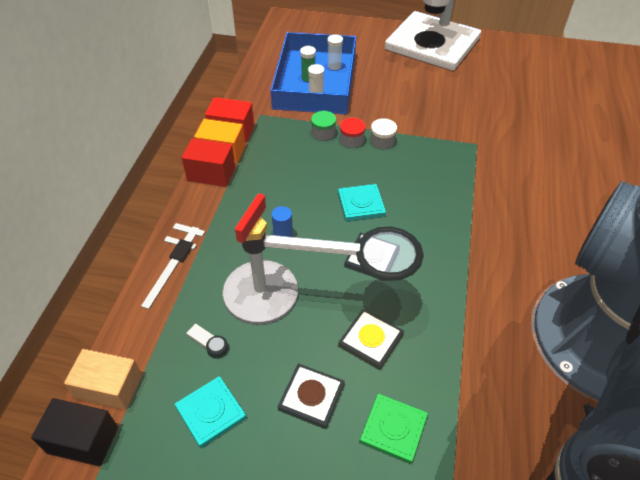

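The top view shows the foot at about (304,196), wing (303,176), lens (319,319) and gold coin (277,307). In the side view the gold coin is at (371,335), the lens at (389,252) and the wing at (252,217). Next I'll take enlarged crops.

```bash
cat > h.py <<'E'
import numpy as np
from plant import eyes
C={n:eyes.get_calibration(n) for n in("top","side")}
def w(n,u,v,z):
    c=C[n];d=c["R"].T@np.array([(u-c["cx"])/c["fx"],(v-c["cy"])/c["fy"],1]);o=-c["R"].T@c["t"]
    return o+d*(z-o[2])/d[2]
def p(n,X):
    c=C[n];q=c["R"]@np.array(X)+c["t"];return q[:2]/q[2]*c["fx"]+[c["cx"],c["cy"]]
E
python3 - <<'E'
import cv2,numpy as np
t=cv2.imread("pics/top0.png")[150:360,240:360];s=cv2.imread("pics/side0.png")[185:375,220:430]
a=cv2.resize(t,None,fx=2.8,fy=2.8,interpolation=2);b=cv2.resize(s,None,fx=2.1,fy=2.1,interpolation=2)
o=np.zeros((590,790,3),np.uint8);o[:a.shape[0],:a.shape[1]]=a;o[:b.shape[0],345:345+b.shape[1]]=b
cv2.imwrite("pics/crop0.png",o)
from h import *
for n in("top","side"):
    im=cv2.imread(f"pics/{n}0.png");h=cv2.cvtColor(im,cv2.COLOR_BGR2HSV)
    m=cv2.inRange(h,(25,150,150),(34,255,255));k,l,st,c=cv2.connectedComponentsWithStats(m)
    for i in range(1,k):
        if st[i,4]>60: print(n,"yellow",st[i],c[i],w(n,*c[i],23))
    m=cv2.inRange(h,(0,180,90),(6,255,255));k,l,st,c=cv2.connectedComponentsWithStats(m)
    for i in range(1,k):
        if st[i,4]>60: print(n,"red",st[i],c[i],w(n,*c[i],243),cv2.minAreaRect(np.argwhere(l==i)[:,::-1].astype(np.float32)))
E
```

```text
top yellow [100 245  14  72 216] [106.51388889 279.33796296] [502.25461665 453.78365682  23.        ]
top yellow [266 296  23  22 382] [276.37172775 306.69109948] [438.80706104 107.80347099  23.        ]
top red [ 501   61   49   59 2027] [528.77602368  87.27725703] [ 807.36545057 -322.84212514  243.        ] ((525.0, 90.0), (58.0, 48.0), 90.0)
top red [ 434   62   38   51 1741] [452.92647904  86.13785181] [ 810.00056568 -197.89091179  243.        ] ((452.6026916503906, 86.97921752929688), (51.00416946411133, 35.87522888183594), 88.02507019042969)
top red [275 166  55  18 502] [301.83266932 175.01195219] [667.86392276  49.45157132 243.        ] ((301.96002197265625, 175.2200164794922), (54.56006622314453, 9.928143501281738), 10.30484676361084)
top red [  0 184  40 192 610] [ 18.54262295 282.11639344] [507.13077463 488.33949748 243.        ] ((19.5, 279.5), (191.0, 39.0), 90.0)
top red [529 222  30  29 680] [543.84264706 235.86029412] [ 564.34984374 -337.66668952  243.        ] ((543.5, 236.0), (28.0, 29.0), 90.0)
side yellow [359 325  25  22 441] [371.09070295 335.32879819] [439.93032164 106.08060298  23.        ]
side red [ 205   97   49   46 1114] [231.97127469 112.59156194] [ 781.39761552 -200.9190025   243.        ] ((233.6248779296875, 112.7851791381836), (51.28987121582031, 36.91316223144531), 32.660911560058594)
side red [340 117  26  19 377] [352.34482759 126.14588859] [ 542.20874362 -209.41563319  243.        ] ((352.5, 126.0), (18.0, 25.0), 90.0)
side red [ 181  138   54   49 2010] [208.13432836 161.76318408] [780.08723551 -55.30579581 243.        ] ((207.51693725585938, 161.88485717773438), (53.89097595214844, 43.0371208190918), 8.365885734558105)
side red [235 194  30  46 372] [248.71505376 214.6827957 ] [670.24231235  54.11989099 243.        ] ((247.9180450439453, 215.50518798828125), (9.838531494140625, 50.60466766357422), 30.068584442138672)
```

View pics/crop0.png

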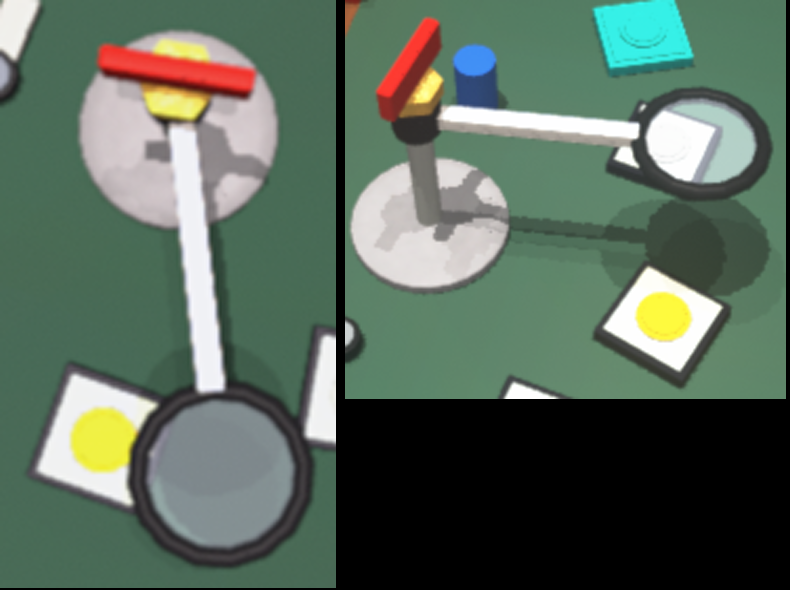

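```bash
python3 - <<'E'
from h import *
for n in C: print(n,"cam",-C[n]["R"].T@C[n]["t"])
print("foot",w("top",303.75,196.1,21),w("side",260.5,291.7,21))
print("lens",w("top",318.9,319.1,168),w("side",390,253.3,168))
print("bar top",w("top",304.6,195,176),w("top",314.5,288,176))
# top wing ends (left/right)
for u,v in((276,170.5),(330.5,179.5)): print("wing",w("top",u,v,235))
a=345
for u,v in((436,22),(383,108)): print("wing side",w("side",(u-a)/2.1+220,v/2.1+185,237))
g=np.array([439.4,107]);
for P in (w("top",303.75,196.1,21)[:2],w("side",260.5,291.7,21)[:2]):
    d=g-P;print(np.hypot(*d),np.arctan2(*d[::-1]))
E
```

```text
top cam [528.7495994   46.35520562 929.25061984]
side cam [415.37481063 673.6094949  961.5818207 ]
foot [668.21113839  47.20711349  21.        ] [667.11648581  54.65631759  21.        ]
lens [430.07818334  24.51024351 168.        ] [430.06842761  24.32844806 168.        ]
bar top [646.31581056  45.54900931 176.        ] [484.61888024  31.31987569 176.        ]
wing [677.30830758  90.79547509 235.        ]
wing [661.61967688   3.48920056 235.        ]
wing side [6.60594850e+02 1.47207198e-01 2.37000000e+02]
wing side [675.44229685  98.9158228  237.        ]
236.49466447980484 2.885988739240334
233.65499994343665 2.915654019971116
```

```bash
cat >> h.py <<'E'
from scipy.spatial.transform import Rotation as Ro
from plant import sensors
def st():
    s=sensors.observe();q=s["orientation"];r=Ro.from_quat([*q[1:],q[0]]).as_matrix()
    return s,r
def plan(tgt,jaw):
    "tool-frame shift in m, and turn about tool y to bring jaw axis to angle jaw (deg, mod 180)"
    s,r=st();d=r.T@(np.array(tgt)-s["eef_pos"])/1000
    a=np.degrees(np.arctan2(r[1,2],r[0,2]));e=(jaw-a+90)%180-90
    print("pos",s["eef_pos"].round(1),"j",s["joints"].round(2),"jaw",a.round(1),"F",s["wrist_force"].round(1),"M",s["torque"].round(2),"gap",s["finger_gap"]*85.4,"t",s["time_s"])
    print("shift",d.round(4),"turn about y (tool down => minus)",-np.radians(e).round(3));print(r.round(3))
E
python3 -c "
from h import *
plan([540,35,260],95.5)"
```

```text
pos [202.7 456.7 209.5] j [ 1.15  0.21 -0.03  1.32 -0.    1.57] jaw 66.1 F [-0.4 -0.4 -0.2] M [ 0.05 -0.03  0.07] gap 85.26972892524037 t 0.1
shift [ 0.4793 -0.0503 -0.2486] turn about y (tool down => minus) -0.514
[[ 0.914 -0.     0.406]
 [-0.406 -0.001  0.914]
 [ 0.    -1.    -0.001]]
```

arm_command:
  motion:
    - [[0, 0, 0, 0.0533, -0.0056, -0.0276, 0.045], [0, 0, 0, 0.0533, -0.0056, -0.0276, 0.045], [0, 0, 0, 0.0533, -0.0056, -0.0276, 0.045], [0, 0, 0, 0.0533, -0.0056, -0.0276, 0.045], [0, 0, 0, 0.0533, -0.0056, -0.0276, 0.045], [0, 0, 0, 0.0533, -0.0056, -0.0276, 0.045], [0, 0, 0, 0.0533, -0.0056, -0.0276, 0.045], [0, 0, 0, 0.0533, -0.0056, -0.0276, 0.045], [0, 0, 0, 0.0533, -0.0056, -0.0276, 0.045], [0, 0, 0, 0, 0, 0, 0.045], [0, 0, 0, 0, 0, 0, 0.045]]
  grip_force: 20

```text
time_s: 1.48
eef_pos: [540.2, 35.4, 259.8]
orientation: [-0.692, 0.692, -0.147, 0.146]
wrist_force: [-0.6, 0.7, 0.2]
finger_gap: 0.528
```

```bash
python3 -c "
from h import *
plan([540,35,260],95.5)"
```

```text
pos [540.2  35.4 259.8] j [0.07 0.3  0.21 1.48 0.   0.48] jaw 66.0 F [-0.6  0.7  0.2] M [-0.02  0.01  0.01] gap 45.06968548139503 t 1.475
shift [-0.     -0.0002 -0.0004] turn about y (tool down => minus) -0.514
[[ 0.914 -0.001  0.406]
 [-0.406  0.     0.914]
 [-0.001 -1.    -0.   ]]
```

arm_command:
  motion:
    - [[0, -0.1713, 0, 0, 0, 0, 0.045], [0, -0.1713, 0, 0, 0, 0, 0.045], [0, -0.1713, 0, 0, 0, 0, 0.045], [0, 0, 0, 0, 0, 0, 0.045], [0, 0, 0, 0, 0.03, 0, 0.045], [0, 0, 0, 0, 0.03, 0, 0.045], [0, 0, 0, 0, 0.03, 0, 0.045], [0, 0, 0, 0, 0.022, 0, 0.045], [0, 0, 0, 0, 0, 0, 0.022], [0, 0, 0, 0, 0, 0, 0.022], [0, 0, 0, 0, 0, 0, 0.022]]

```text
time_s: 2.85
eef_pos: [541.1, 35.5, 149.4]
orientation: [-0.706, 0.706, 0.034, -0.033]
wrist_force: [0.1, -0.4, -0.2]
finger_gap: 0.259
```

```bash
python3 -c "
from h import *
plan([543.2,80.1,148],75.4)
import cv2
t=eyes.get_image('top')[150:360,240:360];s=eyes.get_image('side')[165:365,210:430]
a=cv2.resize(t,None,fx=2.8,fy=2.8,interpolation=2);b=cv2.resize(s,None,fx=2,fy=2,interpolation=2)
o=np.zeros((590,790,3),np.uint8);o[:a.shape[0],:a.shape[1]]=a;o[:b.shape[0],345:345+b.shape[1]]=b
cv2.imwrite('pics/crop1.png',o)"
```

```text
pos [541.1  35.5 149.4] j [ 0.07  0.32 -0.05  1.2  -0.   -0.03] jaw 95.5 F [ 0.1 -0.4 -0.2] M [-0.02  0.03 -0.  ] gap 22.14205609062347 t 2.85
shift [0.0063 0.0014 0.0442] turn about y (tool down => minus) 0.35
[[ 0.995  0.002 -0.095]
 [ 0.095  0.     0.995]
 [ 0.002 -1.    -0.   ]]
```

View pics/crop1.png

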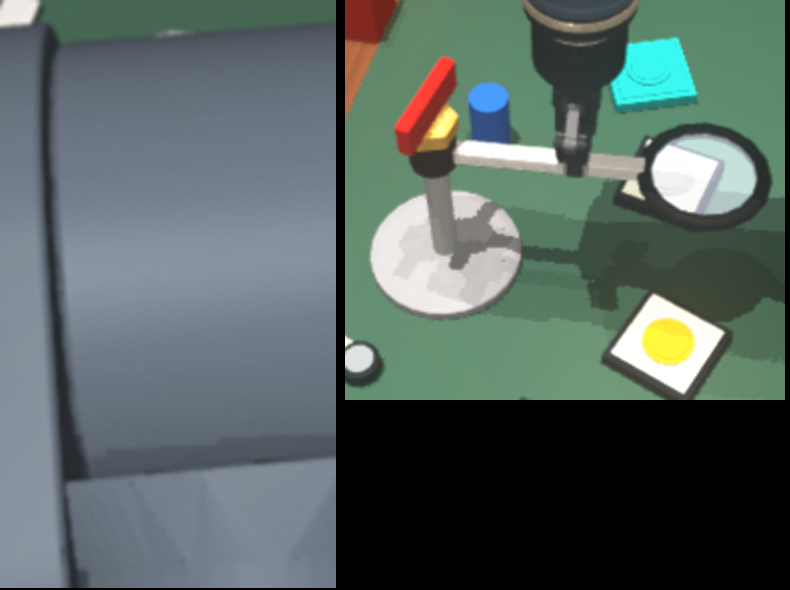

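Both fingers straddle the bar, at crop (572,160), without touching it. Now I swing the bar along its arc, then pinch to centre it.

arm_command:
  motion:
    - [[0, 0.05, 0, 0, 0, 0.0065, 0.022], [0, 0.05, 0, 0, 0, 0.0065, 0.022], [0, 0.05, 0, 0, 0, 0.0065, 0.022], [0, 0.05, 0, 0, 0, 0.0065, 0.022], [0, 0.05, 0, 0, 0, 0.0065, 0.022], [0, 0.05, 0, 0, 0, 0.0065, 0.022], [0, 0.05, 0, 0, 0, 0.0065, 0.022], [0, 0, 0, 0, 0, 0, 0.022], [0, 0, 0, 0, 0, 0, 0.014], [0, 0, 0, 0, 0, 0, 0.014], [0, 0, 0, 0, 0, 0, 0.014]]
  grip_force: 20

```text
time_s: 4.32
eef_pos: [543.0, 80.4, 148.6]
orientation: [0.701, -0.701, 0.089, -0.09]
wrist_force: [-1.7, 0.9, 5.6]
finger_gap: 0.177
```

```bash
cat > look.py <<'E'
from h import *
import cv2,sys
plan([543.2,80.1,148],75.4)
t=eyes.get_image('top')[150:360,220:340];s=eyes.get_image('side')[165:365,210:430]
a=cv2.resize(t,None,fx=2.8,fy=2.8,interpolation=2);b=cv2.resize(s,None,fx=2,fy=2,interpolation=2)
o=np.zeros((590,790,3),np.uint8);o[:a.shape[0],:a.shape[1]]=a;o[:b.shape[0],345:345+b.shape[1]]=b
cv2.imwrite(sys.argv[1],o)
E
python3 look.py pics/crop2.png
```

```text
pos [543.   80.4 148.6] j [ 0.15  0.33 -0.03  1.21  0.    0.4 ] jaw 75.5 F [-1.7  0.9  5.6] M [ 0.09  0.34 -0.05] gap 15.077205615020244 t 4.325
shift [ 0.0002  0.0006 -0.0003] turn about y (tool down => minus) 0.001
[[ 0.968  0.     0.251]
 [-0.251  0.     0.968]
 [ 0.    -1.     0.   ]]
```

View pics/crop2.png

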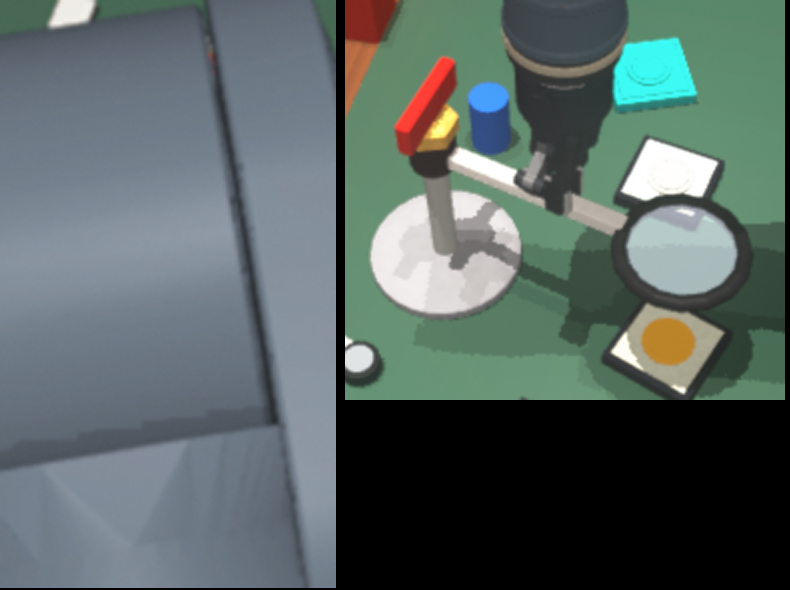

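arm_command:
  motion:
    - [[0, 0, 0, 0, 0, 0, 0.045], [0, 0, 0, 0, 0, 0, 0.045], [0, 0, 0, 0, 0, 0, 0.045], [0, 0, 0, 0, -0.03, 0, 0.045], [0, 0, 0, 0, -0.03, 0, 0.045], [0, 0, 0, 0, -0.04, 0, 0.045], [0, 0, 0, 0, -0.04, 0, 0.05], [0, 0, 0, 0, 0, 0, 0.05]]

```text
time_s: 5.42
eef_pos: [544.1, 80.7, 291.0]
orientation: [0.702, -0.701, 0.088, -0.091]
wrist_force: [0.6, 0.6, 0.7]
finger_gap: 0.589
```

```bash
python3 look.py pics/crop3.png; python3 - <<'E'
from h import *
print(w("side",378,291,168))
import cv2
im=cv2.imread('pics/crop3.png')[:400,345:];h=cv2.cvtColor(im,cv2.COLOR_BGR2HSV)
# dark ring: mask and fit an ellipse
m=cv2.inRange(h,(0,0,0),(180,255,45));k,l,s,c=cv2.connectedComponentsWithStats(m)
for i in range(1,k):
    if s[i,4]>800: print(s[i],c[i])
E
```

```text
pos [544.1  80.7 291. ] j [0.15 0.32 0.32 1.56 0.   0.4 ] jaw 75.5 F [0.6 0.6 0.7] M [ 0.01 -0.02 -0.02] gap 50.2698590991971 t 5.425
shift [-0.0014  0.143  -0.001 ] turn about y (tool down => minus) 0.001
[[ 0.968  0.004  0.251]
 [-0.251  0.001  0.968]
 [ 0.004 -1.     0.002]]
[438.34785411 107.93895443 168.        ]
[ 440    0    5  400 2000] [442.  199.5]
```

View pics/crop3.png

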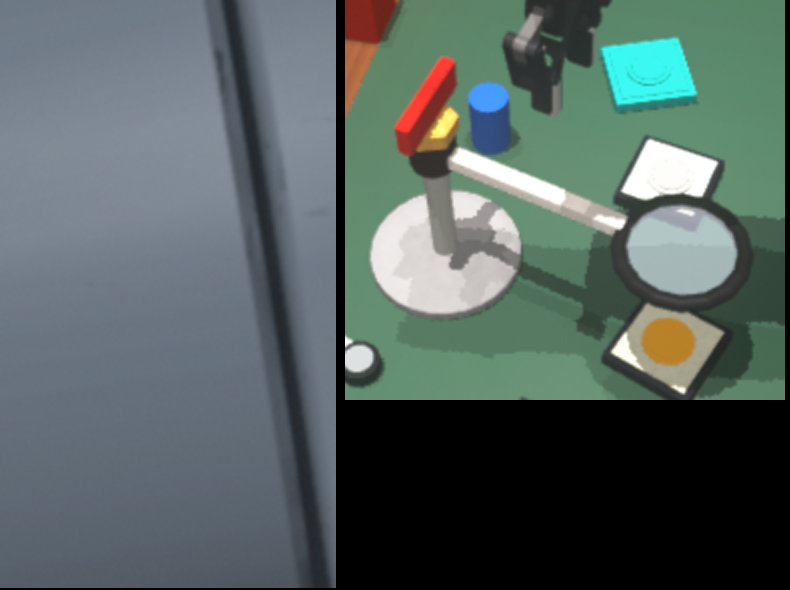

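arm_command:
  motion:
    - [[0, 0, 0, 0.0432, 0, 0, 0.05], [0, 0, 0, 0.0432, 0, 0, 0.05], [0, 0, 0, 0.043, 0, -0.0013, 0.05], [0, -0.183, 0, 0, 0, 0, 0.05], [0, -0.183, 0, 0, 0, 0, 0.05], [0, -0.183, 0, 0, 0, 0, 0.05], [0, -0.183, 0, 0, 0, 0, 0.05], [0, -0.183, 0, 0, 0, 0, 0.05], [0, -0.183, 0, 0, 0, 0, 0.05], [0, -0.183, 0, 0, 0, 0, 0.05], [0, -0.183, 0, 0, 0, 0, 0.05], [0, -0.183, 0, 0, 0, 0, 0.05]]

```text
time_s: 7.02
eef_pos: [666.6, 47.0, 286.9]
orientation: [0.541, -0.541, -0.455, 0.456]
wrist_force: [0.8, -0.1, 0.1]
finger_gap: 0.583
```

```bash
sed -i 's/plan(\[.*/plan([669.2,47.2,219],170.5)/' look.py; python3 look.py pics/crop4.png
```

```text
pos [666.6  47.  286.9] j [ 0.07  0.65  0.82  1.75 -0.   -1.33] jaw 170.2 F [ 0.8 -0.1  0.1] M [-0.03  0.01  0.01] gap 49.81544450103818 t 7.025
shift [ 0.0007  0.0679 -0.0026] turn about y (tool down => minus) -0.006
[[ 0.171 -0.002 -0.985]
 [ 0.985 -0.     0.171]
 [-0.001 -1.     0.002]]
```

View pics/crop4.png

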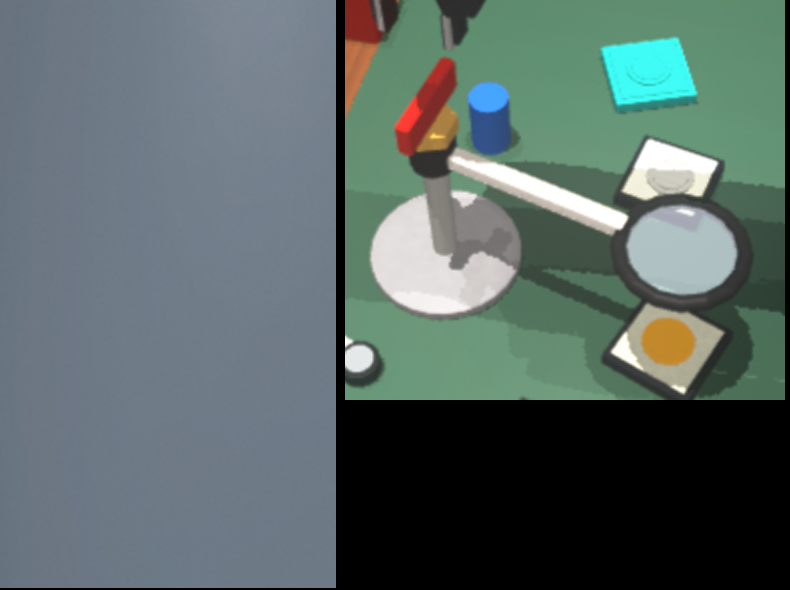

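arm_command:
  motion:
    - [[0, 0, 0, 0.0007, 0.02, -0.0026, 0.05], [0, 0, 0, 0, 0.02, 0, 0.05], [0, 0, 0, 0, 0.015, 0, 0.05], [0, 0, 0, 0, 0.013, 0, 0.05], [0, 0, 0, 0, 0, 0, 0.05], [0, 0, 0, 0, 0, 0, 0.05]]

```text
time_s: 7.88
eef_pos: [669.6, 47.3, 220.6]
orientation: [0.543, -0.543, -0.453, 0.453]
wrist_force: [-0.8, -0.1, -0.2]
finger_gap: 0.587
```

```bash
python3 -c "
from h import *
plan([669.2,47.2,219],170.5)"
```

```text
pos [669.6  47.3 220.6] j [ 0.07  0.61  0.57  1.54 -0.   -1.32] jaw 169.7 F [-0.8 -0.1 -0.2] M [-0.04  0.01  0.03] gap 50.15123982527824 t 7.875
shift [-0.0002  0.0016  0.0004] turn about y (tool down => minus) -0.014
[[ 0.179 -0.    -0.984]
 [ 0.984 -0.     0.179]
 [-0.    -1.     0.   ]]
```

Close on the wing and make a first small turn.

arm_command:
  motion:
    - [[0, 0, 0, 0, 0, 0, 0.012], [0, 0, 0, 0, 0, 0, 0.012], [0, 0, 0, 0, 0, 0, 0.012], [0, 0, 0, 0, 0, 0, 0.012], [0, 0.1, 0, 0, 0, 0, 0.012], [0, 0.1, 0, 0, 0, 0, 0.012], [0, 0.1, 0, 0, 0, 0, 0.012], [0, 0.1, 0, 0, 0, 0, 0.012], [0, 0.1, 0, 0, 0, 0, 0.012], [0, 0.1, 0, 0, 0, 0, 0.012], [0, 0, 0, 0, 0, 0, 0.012]]
  grip_force: 50

```text
time_s: 9.25
eef_pos: [669.8, 47.3, 220.7]
orientation: [-0.652, 0.652, 0.273, -0.273]
wrist_force: [0.4, -0.5, 5.5]
finger_gap: 0.145
```

```bash
python3 -c "
from h import *
plan([669.2,47.2,219],170.5)"
```

```text
pos [669.8  47.3 220.7] j [ 0.07  0.6   0.57  1.54 -0.   -0.72] jaw 135.5 F [ 0.4 -0.5  5.5] M [-0.04 -0.08  0.05] gap 12.390732962717607 t 9.25
shift [-0.0005  0.0017  0.0004] turn about y (tool down => minus) -0.611
[[ 0.701  0.001 -0.713]
 [ 0.713  0.     0.701]
 [ 0.    -1.    -0.   ]]
```

arm_command:
  motion:
    - [[0, 0.1, 0, 0, 0, 0, 0.004], [0, 0.1, 0, 0, 0, 0, 0.004], [0, 0.1, 0, 0, 0, 0, 0.004], [0, 0.06, 0, 0, 0, 0, 0.004]]

```text
time_s: 9.75
eef_pos: [669.9, 47.2, 220.8]
orientation: [-0.69, 0.691, 0.152, -0.152]
wrist_force: [0.2, 0.1, 5.3]
finger_gap: 0.118
```

```bash
sed -i 's/plan(\[.*/plan([669.2,47.2,219],100)/' look.py; python3 look.py pics/crop5.png
```

```text
pos [669.9  47.2 220.8] j [ 0.07  0.6   0.57  1.54 -0.   -0.36] jaw 114.8 F [0.2 0.1 5.3] M [-0.1  -0.11  0.14] gap 10.086300380762042 t 9.75
shift [-0.0006  0.0018  0.0003] turn about y (tool down => minus) 0.259
[[ 0.908  0.001 -0.42 ]
 [ 0.42  -0.     0.908]
 [ 0.001 -1.    -0.   ]]
```

View pics/crop5.png

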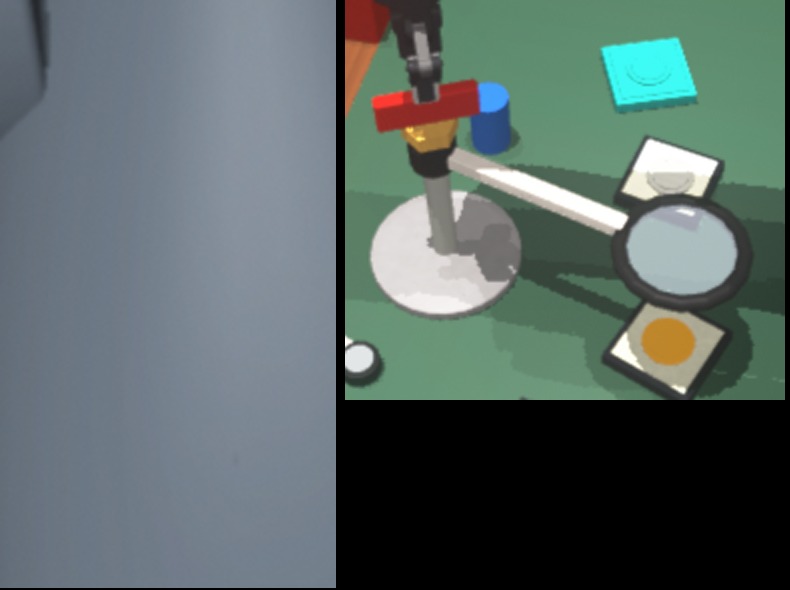

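The wing at crop (427,106) is turning with the gripper, and the lens at crop (681,252) hasn't moved. I'll continue to the stop in small steps.

arm_command:
  motion:
    - [[0, 0.04, 0, 0, 0, 0, 0.004], [0, 0.04, 0, 0, 0, 0, 0.004], [0, 0.03, 0, 0, 0, 0, 0.004]]

```text
time_s: 10.22
eef_pos: [669.9, 47.3, 220.8]
orientation: [-0.698, 0.698, 0.115, -0.114]
wrist_force: [1.0, -0.6, 4.8]
finger_gap: 0.116
```

```bash
python3 -c "
from h import *
plan([669.2,47.2,219],100)"
```

```text
pos [669.9  47.3 220.8] j [ 0.07  0.6   0.57  1.54 -0.   -0.25] jaw 108.6 F [ 1.  -0.6  4.8] M [-0.05 -0.02  0.17] gap 9.948949956071333 t 10.225
shift [-0.0007  0.0018  0.0002] turn about y (tool down => minus) 0.15
[[ 0.948  0.001 -0.319]
 [ 0.319 -0.     0.948]
 [ 0.001 -1.    -0.   ]]
```

arm_command:
  motion:
    - [[0, 0.04, 0, 0, 0, 0, 0.004], [0, 0.04, 0, 0, 0, 0, 0.004]]

```text
time_s: 10.48
eef_pos: [669.9, 47.2, 220.8]
orientation: [-0.702, 0.702, 0.087, -0.086]
wrist_force: [-0.3, -0.6, 6.2]
finger_gap: 0.114
```

```bash
python3 -c "
from h import *
plan([669.2,47.2,219],100)"
```

```text
pos [669.9  47.2 220.8] j [ 0.07  0.6   0.57  1.54 -0.   -0.17] jaw 104.0 F [-0.3 -0.6  6.2] M [-0.14 -0.09  0.16] gap 9.76590951709108 t 10.475
shift [-0.0007  0.0018  0.0001] turn about y (tool down => minus) 0.07
[[ 0.97   0.001 -0.242]
 [ 0.242 -0.     0.97 ]
 [ 0.001 -1.    -0.   ]]
```

arm_command:
  motion:
    - [[0, 0.04, 0, 0, 0, 0, 0.004], [0, 0.04, 0, 0, 0, 0, 0.004]]

```text
time_s: 10.72
eef_pos: [669.9, 47.2, 220.8]
orientation: [-0.705, 0.705, 0.058, -0.058]
wrist_force: [-0.1, -1.6, 5.7]
finger_gap: 0.115
```

```bash
python3 -c "
from h import *
plan([669.2,47.2,219],100)"
```

```text
pos [669.9  47.2 220.8] j [ 0.07  0.6   0.57  1.54 -0.   -0.09] jaw 99.4 F [-0.1 -1.6  5.7] M [-0.12 -0.1   0.12] gap 9.790774091467023 t 10.725
shift [-0.0007  0.0018  0.0001] turn about y (tool down => minus) -0.01
[[ 0.986  0.001 -0.164]
 [ 0.164 -0.     0.986]
 [ 0.001 -1.    -0.   ]]
```

arm_command:
  motion:
    - [[0, 0.04, 0, 0, 0, 0, 0.004], [0, 0.04, 0, 0, 0, 0, 0.004]]

```text
time_s: 10.98
eef_pos: [669.9, 47.2, 220.8]
orientation: [-0.706, 0.707, 0.03, -0.03]
wrist_force: [-0.0, -1.1, 5.1]
finger_gap: 0.112
```

```bash
python3 -c "
from h import *
plan([669.2,47.2,219],95)"
```

```text
pos [669.9  47.2 220.8] j [ 0.07  0.6   0.57  1.54 -0.   -0.01] jaw 94.8 F [-0.  -1.1  5.1] M [-0.12 -0.1   0.09] gap 9.522793792828423 t 10.975
shift [-0.0007  0.0018  0.0001] turn about y (tool down => minus) -0.003
[[ 0.996  0.001 -0.084]
 [ 0.084 -0.     0.996]
 [ 0.001 -1.    -0.   ]]
```

arm_command:
  motion:
    - [[0, 0.04, 0, 0, 0, 0, 0.004], [0, 0.04, 0, 0, 0, 0, 0.004]]

```text
time_s: 11.22
eef_pos: [669.9, 47.2, 220.8]
orientation: [-0.707, 0.707, 0.002, -0.001]
wrist_force: [1.0, -0.9, 5.8]
finger_gap: 0.115
```

```bash
python3 -c "
from h import *
import cv2
plan([669.2,47.2,219],95)
im=eyes.get_image('side')
s,r=st();a=np.arctan2(r[1,0],r[0,0])
cv2.imwrite('pics/side6.png',im)
o=cv2.resize(im[165:265,200:300],None,fx=5.5,fy=5.5,interpolation=2)
for da,col in((0,(255,0,0)),(.15,(0,255,0))):
  for e in(-45,45):
    for sd in(-7,7):
     for z in (209,243):
      b=a+da;q=p('side',[669.5+e*np.cos(b)-sd*np.sin(b),47.2+e*np.sin(b)+sd*np.cos(b),z])
      cv2.circle(o,tuple(int(x) for x in (q-[200,165])*5.5),3,col,-1)
cv2.imwrite('pics/crop6.png',o)"
```

```text
pos [669.9  47.2 220.8] j [ 0.07  0.6   0.57  1.54 -0.    0.07] jaw 90.3 F [ 1.  -0.9  5.8] M [-0.2  -0.09  0.46] gap 9.858754010293339 t 11.225
shift [-0.0007  0.0018 -0.    ] turn about y (tool down => minus) -0.082
[[ 1.     0.001 -0.005]
 [ 0.005 -0.     1.   ]
 [ 0.001 -1.    -0.   ]]
```

View pics/crop6.png

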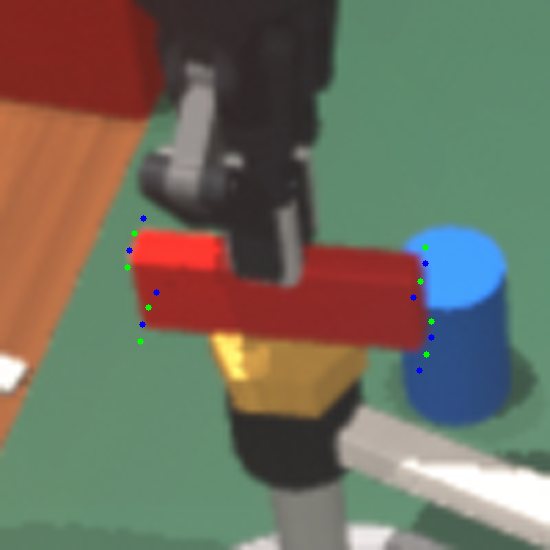

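arm_command:
  motion:
    - [[0, 0.03, 0, 0, 0, 0, 0.004], [0, 0.03, 0, 0, 0, 0, 0.004], [0, 0, 0, 0, 0, 0, 0.004]]

```text
time_s: 11.65
eef_pos: [670.5, 47.2, 221.7]
orientation: [-0.707, 0.707, -0.018, 0.02]
wrist_force: [2.5, -0.7, 12.6]
finger_gap: 0.052
```

```bash
python3 -c "
from h import *
plan([669.2,47.2,219],95)"
```

```text
pos [670.5  47.2 221.7] j [ 0.07  0.6   0.58  1.54 -0.    0.13] jaw 86.9 F [ 2.5 -0.7 12.6] M [-0.2  -0.35 -0.  ] gap 4.455976385903989 t 11.65
shift [-0.0013  0.0027 -0.0001] turn about y (tool down => minus) -0.142
[[ 0.999  0.003  0.055]
 [-0.055 -0.     0.999]
 [ 0.003 -1.     0.   ]]
```

```bash
python3 -c "
from h import *
import cv2
im=eyes.get_image('side')
cv2.imwrite('pics/side7.png',im)
o=cv2.resize(im[165:265,200:300],None,fx=5.5,fy=5.5,interpolation=2)
cv2.imwrite('pics/crop7.png',o)"
```

```text
(no output)
```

View pics/crop7.png

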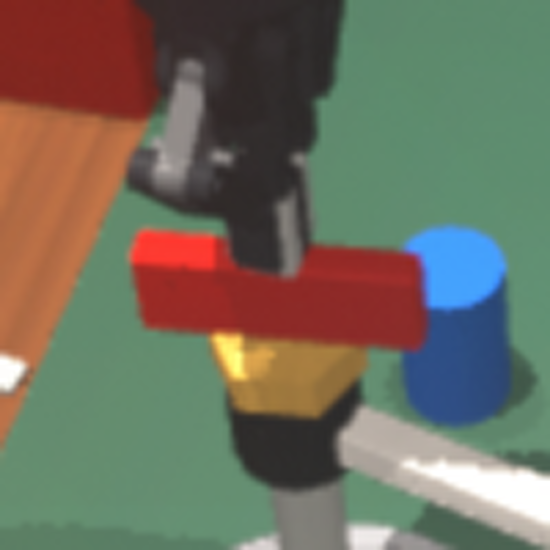

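The fingertips have crept up to the wing's top edge, at crop (265,265), and the wing hasn't moved since the torque peak. I'll regrip lower and confirm the stop.

arm_command:
  motion:
    - [[0, 0, 0, 0, 0, 0, 0.045], [0, 0, 0, 0, 0, 0, 0.045], [0, 0, 0, 0, 0, 0, 0.045], [0, -0.08, 0, 0, 0, 0, 0.045], [0, -0.08, 0, -0.001, 0.004, 0, 0.045], [0, 0, 0, 0, 0.004, 0, 0.045], [0, 0, 0, 0, 0, 0, 0.01], [0, 0, 0, 0, 0, 0, 0.01], [0, 0, 0, 0, 0, 0, 0.01], [0, 0, 0, 0, 0, 0, 0.01]]
  grip_force: 70

```text
time_s: 12.95
eef_pos: [668.7, 47.1, 212.6]
orientation: [-0.706, 0.706, 0.036, -0.036]
wrist_force: [-2.6, -1.2, 3.1]
finger_gap: 0.133
```

```bash
python3 -c "
from h import *
plan([669.2,47.2,219],95)"
```

```text
pos [668.7  47.1 212.6] j [ 0.07  0.6   0.54  1.52 -0.   -0.03] jaw 95.9 F [-2.6 -1.2  3.1] M [-0.44  0.38  0.04] gap 11.343710742115903 t 12.95
shift [ 0.0005 -0.0064  0.    ] turn about y (tool down => minus) 0.015
[[ 0.995  0.    -0.103]
 [ 0.103 -0.     0.995]
 [ 0.    -1.    -0.   ]]
```

arm_command:
  motion:
    - [[0, 0.03, 0, 0, 0, 0, 0.01], [0, 0.03, 0, 0, 0, 0, 0.01], [0, 0, 0, 0, 0, 0, 0.01]]

```text
time_s: 13.32
eef_pos: [668.7, 47.2, 212.6]
orientation: [-0.707, 0.707, 0.015, -0.015]
wrist_force: [-2.0, -3.5, 5.4]
finger_gap: 0.136
```

```bash
python3 -c "
from h import *
plan([669.2,47.2,219],95)"
```

```text
pos [668.7  47.2 212.6] j [ 0.07  0.6   0.54  1.52 -0.    0.03] jaw 92.4 F [-2.  -3.5  5.4] M [-0.8   0.41  1.25] gap 11.626612355989614 t 13.325
shift [ 0.0005 -0.0064  0.    ] turn about y (tool down => minus) -0.045
[[ 0.999  0.    -0.042]
 [ 0.042 -0.     0.999]
 [ 0.    -1.    -0.   ]]
```

Mz is 1.25 N m against 0.12 N m of nut friction, so the nut is hard against its stop. Release and retreat.

arm_command:
  motion:
    - [[0, 0, 0, 0, 0, 0, 0.05], [0, 0, 0, 0, 0, 0, 0.05], [0, 0, 0, 0, 0, 0, 0.05], [0, 0, 0, 0, -0.03, 0, 0.05], [0, 0, 0, 0, -0.03, 0, 0.05], [0, 0, 0, -0.02, -0.03, 0, 0.05], [0, 0, 0, -0.05, 0, 0.04, 0.05], [0, 0, 0, -0.05, 0, 0.04, 0.05], [0, 0, 0, -0.05, 0, 0.05, 0.05], [0, 0, 0, -0.05, 0, 0.05, 0.05], [0, 0, 0, -0.05, 0, 0.05, 0.05], [0, 0, 0, -0.05, 0, 0.05, 0.05]]

```text
time_s: 14.82
eef_pos: [365.6, 288.0, 302.8]
orientation: [0.707, -0.707, -0.015, 0.015]
wrist_force: [0.8, 0.4, -0.5]
finger_gap: 0.583
```

arm_command:
  motion:
    - [[0, 0, 0, -0.04, 0, 0.055, 0.05], [0, 0, 0, -0.04, 0, 0.055, 0.05], [0, 0, 0, -0.02, 0, 0.055, 0.05], [0, 0, 0, 0, 0, 0, 0.05], [0, 0, 0, 0, 0, 0, 0.05]]

```text
time_s: 15.45
eef_pos: [267.1, 438.7, 302.6]
orientation: [-0.707, 0.707, 0.015, -0.015]
wrist_force: [0.2, -0.2, -0.6]
finger_gap: 0.586
```

```bash
python3 -c "
from h import *
import cv2
plan([669.2,47.2,219],95)
t=eyes.get_image('top');s=eyes.get_image('side')
cv2.imwrite('pics/top8.png',t);cv2.imwrite('pics/side8.png',s)
a=cv2.resize(t[150:360,220:340],None,fx=2.8,fy=2.8,interpolation=2);b=cv2.resize(s[165:365,210:430],None,fx=2,fy=2,interpolation=2)
o=np.zeros((590,790,3),np.uint8);o[:a.shape[0],:a.shape[1]]=a;o[:b.shape[0],345:345+b.shape[1]]=b
cv2.imwrite('pics/crop8.png',o)"
```

```text
pos [267.1 438.7 302.6] j [ 1.02  0.25  0.25  1.57 -0.    0.98] jaw 92.5 F [ 0.2 -0.2 -0.6] M [-0.01  0.02 -0.03] gap 50.025773919746435 t 15.45
shift [ 0.3847  0.0837 -0.4086] turn about y (tool down => minus) -0.044
[[ 0.999 -0.    -0.044]
 [ 0.044 -0.     0.999]
 [-0.    -1.    -0.   ]]
```

View pics/crop8.png

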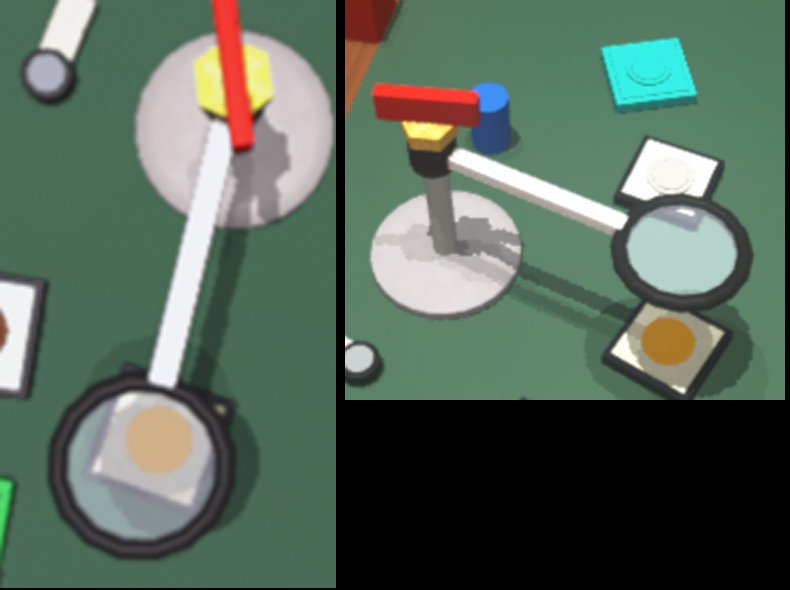

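```bash
python3 -c "
from h import *
print(w('top',270.7,315.7,168),w('top',276.8,307.1,23))
print(w('side',378,291,168),w('side',371.5,335.5,23))
for b in((224,-2),(241,146)): print(w('top',b[0]/2.8+220,b[1]/2.8+150,243))"
```

```text
[437.87694126 108.01094585 168.        ] [437.94658591 106.93310089  23.        ]
[438.34785411 107.93895443 168.        ] [439.13689144 106.27572532  23.        ]
[709.19807717  51.65100071 243.        ]
[624.43792684  43.49062187 243.        ]
```

```bash
python3 -c "
from plant import arm
print(arm.sign_off())"
```

```text
the job is handed in; nothing more can be done
None
```

The magnifier lens is over the gold coin and the wing nut is tight against its stop. I handed the job in at about 15.5 s of the 51 s allowed.

- **Lens:** I swung the bar about 20° with the fingers either side of it, pinched it to centre it, and let go. After everything was done, both cameras put the lens 1–2 mm from the coin's centre. The lens did not shift while the nut was being turned.
- **Nut:** I gripped the wing and turned it clockwise. Near the end the fingers crept up the wing and slipped, so I gripped again lower down and turned until it stopped. The resistance rose to 1.25 N m, against about 0.12 N m of nut friction. The top view shows the wing turned about 1.3 rad in all.
- **Other items:** The silver, bronze and gold cases looked undisturbed in the last pictures, though the gold case was the only one whose position I measured again. The arm ended up well clear, touching nothing.

No check failed. The only disagreement was about 1 mm between the cameras on the coin's position.

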